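# Press a half-lapped bracket arm home

## Robot

A 6-joint arm with a two-finger parallel gripper is mounted at the origin on the work surface. World frame = base frame: x ahead of the robot, y to its left, z up, the work surface at z = 0. Lengths are in m, angles in degrees, forces in N, time in s.
With the tool pointing down it reaches from about 0.25 to 0.725 m from the base axis. Payload 9.7 kg.
Tool frame: the origin (TCP) lies between the finger pads; the fingertips stand bot.tcp_to_tips ahead of it and the grasp point (between the pads) lies 2 mm behind it (bot.tcp_to_tips is the distance from the TCP to the fingertips, in m); z points along the fingers, y is the line along which they close (so a half turn about z gives the same grasp; the last joint's range is limited). The gripper opens to 85 mm and grips with 20 to 120 N. Pads are 22 mm wide; open, the fingers measure 114 mm over their backs; the gripper's body (76 mm by 85 mm) begins 54 mm behind the grasp point. The pads swing forward as they close: fully open they stand 13 mm farther back than shut.
Start: joints at [70.646, 4.979, 10.078, 95.1, 0, 90], TCP at [0.182, 0.519, 0.248] pointing down, gripper open.
Joint ranges: [-179.16, 179.16], [-48.56, 103.87], [-65.8, 70.77], [-126.05, 130.52], [-82.76, 87.17], [-180, 180]. Speed limits (degrees/s): [127.2, 127.2, 147.25, 180, 180, 180].

## Interface

Orientations are given as [roll, pitch, yaw] about the fixed x, y, z axes, in that order (R = Rz(yaw) Ry(pitch) Rx(roll)).
In Python, from workcell import sensors, camera, camera_params, bot gives the robot as it stands.
- The arm moves only by the tool apply_moves, never from a script. Its argument "motion" is a list of rows, each an object with "jaw": the opening, from -1 (shut) to 1 (fully open); "xyz": the shift along the tool's x, y, z in mm, a list of three; "twist": the turn about the tool's z in rad. A call has 1 to 5 rows; each row is the pose to reach, as a shift and turn from the pose commanded when the call began, along the tool's axes at that moment; what a row does not reach only later rows make up. A row lasts 1/8 s, in which the tool goes at most 62.5 mm and 10.7 degrees, less where a joint would pass 70% of its speed; a pose out of reach is approached as far as the arm can. A call with a gripper value outside its range is refused whole. The fingers move at their own pace and stop on an object; "grip_force" is the grip in N (left out, the last holds). Time passes only in rows, so rows that repeat a pose let the fingers close. It gives the time, the measured TCP pose, the force, the opening and the grip force at its end, in the units of the state.
- sensors.get_obs(): the state, without advancing time (a new reading comes with each control period).
- camera(name): name is "side" or "top" or "wrist"; returns (picture, depth): 420x560x3 uint8, red, green, blue; 420x560 float32, m along the optical axis (not along the pixel's ray), 0 where there is no reading.
- camera_params(name): a dict with "mtx" (3x3 intrinsics, pixels), "k1" (the pictures are not rectified: a ray, as slopes to the right and down, at radius r is drawn at 1 + k1 r^2 times it, then the intrinsics apply), "rvec" (rotation vector, rad) and "tvec" (3), from world to camera coordinates, as OpenCV has them. Camera axes: x right, y down, z forward; pixel columns grow to the right and rows downward; lengths in m; the calibration is good to about 2 mm. A picture is of the moment at which its call begins: read the wrist's pose just before it. camera_params takes no time and is no camera call; for the wrist camera it gives the pose at the moment of the call.
- bot.job_done(): hands the job in; it is judged then, once.
The state is a dict: "time": time; "q": joint angles; "qd": joint speeds; "joint_efforts": joint torques, N m; "ee_pos": TCP position; "tcp_rot": TCP orientation; "wrist_force": force on the tool from outside, world axes, zero at the start; "torque": the same for the moment, N m; "opening": finger opening in m; "grasp_force": force on a finger pad.
Only numpy, scipy, OpenCV 4.12 (cv2) and the standard library are available. Lean on these libraries where they do the work, as an engineer would, in place of code of your own. Each camera call takes 0.05 s, during which the arm holds its last target. There are 200 camera calls.

## Task

Push the press's carriage along its rails until its pointer stands at the mark line, so that the bracket is centred under the ram, then swing the clamp lever round as far as it goes to lock the carriage, after which the carriage must not slide. Then pull the sprung press lever all the way down so that the ram presses the proud cross-arm home in its notch, and ease the lever back up slowly to its rest, never letting it fly up. Use the press, not the hand, on the cross-arm, do not work the press lever before the clamp is locked, and leave the other things on the bench where they are.

Things in the scene. Friction and masses are not known exactly. Their poses are not given: they have to be found in the camera images.
- press: Fixed grey bench press. Origin on the table under the ram (24 mm rod); x away from its front, y along the two rails, z up; offsets below in this frame. Base 15 mm thick, x -140 to 150 mm, y -170 to 250 mm. Round column at x 105 mm. Head over the ram: x -35 to 150 mm, y -35 to 35 mm, 155 to 235 mm above the table.
- carriage (a joint): Aluminium carriage on the rails, 110 x 190 mm, top 37 mm above the table: its offset along the press's +y from the mark, in m (0 = pointer at the mark and bracket under the ram). Travel -0.03 to 0.14; starts on the + side; slides with about 4 N of friction and stays where it is left.
- post_top (a point): Top centre of the carriage's upright steel push post: 18 mm diameter, 52 mm tall, from 37 to 89 mm above the table; 43 mm in front of (-x) and 83 mm to the +y of the carriage's middle. Nothing stands beside it on its +y side.
- pointer (a point): Tip of the small steel pointer at the middle of the carriage's front edge, 31 mm above the table.
- mark (a point): On the white mark line, 4 mm wide, across the front of the base, level with the ram (x -73 mm, y 0): the pointer's y must agree with it.
- clamp_lever (a joint): Clamp lever on the base's front, turning about an upright axis: 0 = unlocked, pointing to the front (-x); grows clockwise seen from above to 1.57 = fully locked, pointing along +y. Starts between 0 and 0.35. Light friction (about 1.2 N at the knob), stays where it is left.
- clamp_knob (a point): Top centre of the clamp lever's upright black knob, 16 mm diameter, 34 mm tall, from 37 to 71 mm above the table, 70 mm from the pivot.
- clamp_pivot (a point): The clamp lever's pivot (x -115 mm, y +50 mm, 41 mm above the table).
- press_lever (a joint): Sprung press lever on the -y side of the head, turning about a level axis along the press's y: 0 = at rest, its arm pointing to the front and 0.40 rad above level; 1.0 = fully down, 0.60 rad below level. A spring returns it; pressing it down at the grip takes about 6 N at first and up to about 18 N. The ram goes down 32.5 mm in a full stroke.
- lever_grip (a point): Middle of the dark wooden crossbar handle at the lever's end: 22 mm diameter, 62 mm long, along the press's y, 170 mm from the pivot axis, at y -109 mm. Can be pressed down from above with shut fingers or straddled.
- lever_pivot (a point): Point on the lever's pivot axis level with the middle of the handle: x 0, y -109 mm, 195 mm above the table.
- cross_arm (a joint): Wooden bracket arm lying along x across the notch of the lower arm on the carriage, 120 mm long, 30 mm wide, 28 mm tall: how far it has been pressed down, 0 = proud by 12 mm (top 92 mm above the table), 0.012 = home (top 80 mm above). It takes about 25 N of the ram and stays where it is.
- cross_arm_top (a point): Centre of the cross-arm's top face.
- wedge: Bystander: small wooden wedge block, 45 x 24 x 18 mm, on the press base at its front right. Origin under its centre.
- bearing_block: Bystander: notched wooden block, 56 x 56 x 38 mm, on the press base at its right (-y). Origin under its centre.
- pencil: Bystander: green pencil, 170 mm long, 8 mm thick, on the table in front of the press. Origin under its middle.
- mallet: Bystander: wooden mallet lying on the table at the left. Origin under its middle.
- try_square: Bystander: try square with wooden stock and steel blade, 150 mm, on the table at the right.
- bevel_gauge: Bystander: sliding bevel with wooden stock and steel blade, on the table at the left.
- wax_jar: Bystander: jar, 64 mm diameter, 75 mm tall, on the table at the right.

How it is judged:
By the outcome, as a careful person would: the job done as asked, in the order asked, and still so for the second after the job is handed in, with the robot touching nothing.
It also fails if it takes over 72 s, if anything falls off the work surface, if the arm or the gripper's body presses on something with over 40 N, if the wrist force passes 120 N, or if a joint passes its speed limit or range.

## Working session

There is one attempt and no reset: what is moved stays moved. The work goes in short steps, Python scripts to look and compute and a tool call to move; the robot and the scene stay as the last step left them, time stands still between calls to the robot, and variables do not carry over. Pictures are saved under pics/ and viewed, at most 10 in all, crops included, and the job is handed in when it is done.

Besides the shell and the picture viewer there is one more tool, called after "Call:" as name([rows], argument=value, ...), one row to a line, values as JSON. apply_moves: Moves the arm, as the interface text tells. Its arguments: {"type":"object","properties":{"motion":{"type":"array","items":{"type":"object","properties":{"jaw":{"type":"number"},"xyz":{"type":"array","items":{"type":"number"}},"twist":{"type":"number"}}}},"grip_force":{"type":"number"}},"required":["motion"]}

```bash
mkdir -p pics
cat > h.py <<'E'
import numpy as np, cv2
from workcell import sensors, camera, camera_params, bot
def P(n):
    p=camera_params(n); R=cv2.Rodrigues(np.array(p['rvec'],float))[0]; return np.array(p['mtx'],float),p['k1'],R,np.array(p['tvec'],float).ravel()
def ray(p,uv):
    K,k1,R,t=p; d=np.linalg.inv(K)@np.array([uv[0],uv[1],1.]); s=d[:2].copy()
    for _ in range(20): s=d[:2]/(1+k1*(s@s))
    return -R.T@t, R.T@np.array([s[0],s[1],1.])
def onz(p,uv,z):
    o,d=ray(p,uv); return o+d*(z-o[2])/d[2]
def dep(p,uv,D):
    o,d=ray(p,uv); return o+d*float(D[int(uv[1]),int(uv[0])])
def proj(p,X):
    K,k1,R,t=p; c=R@np.array(X)+t; s=c[:2]/c[2]; s=s*(1+k1*(s@s)); return (K@[s[0],s[1],1])[:2]
E
python3 - <<'E'
from h import *
print(sensors.get_obs(), bot.tcp_to_tips)
for n in('top','side'):
    p=P(n); im,D=camera(n); np.savez('pics/%s0.npz'%n,im=im,D=D); cv2.imwrite('pics/%s0.png'%n,cv2.resize(im[:,:,::-1],(800,600)))
    print(n,-p[2].T@p[3],p[0][0,0])
E
```

```text
{'time': 0.0, 'q': array([ 7.06460587e+01,  5.01123932e+00,  1.00346367e+01,  9.50993630e+01,
       -8.54082645e-04,  9.00000777e+01]), 'qd': array([ 0.03059743,  0.07901773, -0.05654524, -0.05467472,  0.01547127,
        0.02395224]), 'joint_efforts': array([-5.17463450e-04, -5.20390999e+01,  4.64802575e+01,  1.65485730e-02,
       -4.02675278e-05,  7.07916158e-06]), 'ee_pos': array([0.18220765, 0.51872523, 0.24758335]), 'tcp_rot': array([-1.79924034e+02,  8.54184908e-04,  1.60645982e+02]), 'wrist_force': array([-0.33192465,  0.06378153,  0.10480121]), 'torque': array([-0.01555082,  0.0252869 ,  0.00723469]), 'grasp_force': 0.0, 'opening': 0.08539156079320939} 0.017
top [ 0.41340341 -0.01612806  1.45468037] 430.4836602683883
side [ 0.39215671 -1.00011895  1.17332755] 523.0619946183316
```

View pics/top0.png

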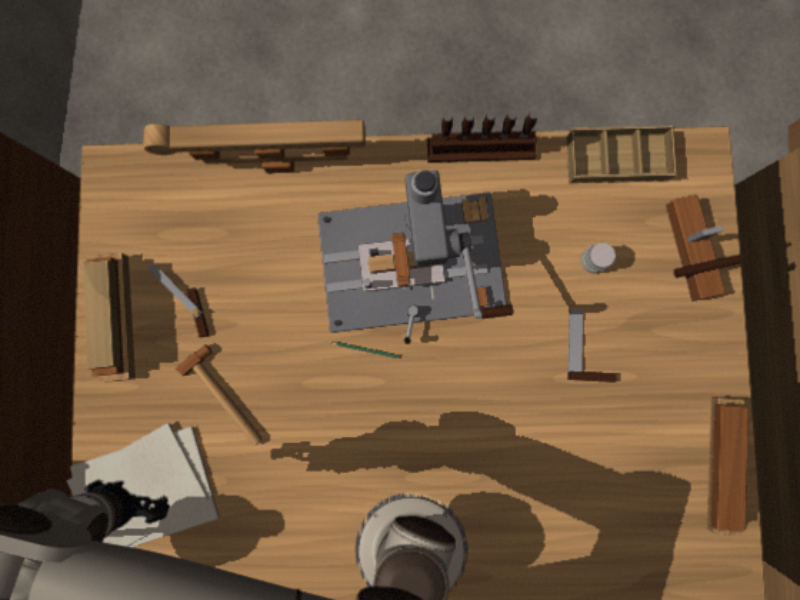

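View pics/side0.png

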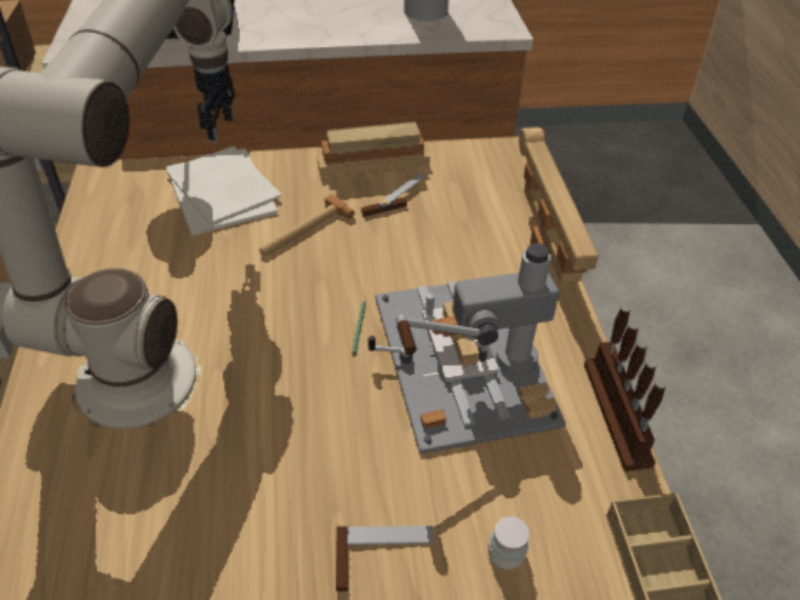

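The views show the press: in the top view, the base spans about (318–510, 193–332), the clamp knob is at (407,340) and the grip at (497,310). I'll fit the base next.

```bash
cat >> h.py <<'E'
def cloud(n,D):
    p=P(n); v,u=np.mgrid[0:420,0:560]; K,k1,R,t=p
    uv=np.stack([u.ravel(),v.ravel()],1).astype(np.float64)
    s=cv2.undistortPoints(uv[:,None],K,np.array([k1,0,0,0,0.]))[:,0]
    c=np.c_[s,np.ones(len(s))]*D.reshape(-1,1); return ((c-t)@R).reshape(420,560,3)
E
python3 - <<'E'
from h import *
a=np.load('pics/top0.npz'); im,D=a['im'],a['D']; X=cloud('top',D)
tab=(X[...,0]>.2)&(X[...,0]<.35)&(abs(X[...,1])<.1)
print('table z',np.median(X[...,2][tab]),X[...,2][tab].std())
hsv=cv2.cvtColor(im,cv2.COLOR_RGB2HSV)
m=(abs(X[...,2]-.015)<.006)&(hsv[...,1]<70)&(abs(X[...,1])<.4)&(X[...,0]>.3)&(X[...,0]<.85)
m=cv2.morphologyEx(m.astype(np.uint8),cv2.MORPH_OPEN,np.ones((2,2)))
n,l,st,_=cv2.connectedComponentsWithStats(m); k=1+np.argmax(st[1:,4]); print(st[k])
q=X[l==k][:,:2].astype(np.float32); r=cv2.minAreaRect(q); print(r,cv2.boxPoints(r))
v=im[110:260,200:380,::-1].copy(); cv2.imwrite('pics/c0.png',cv2.resize(v,(720,600),interpolation=cv2.INTER_CUBIC))
a=np.load('pics/side0.npz');cv2.imwrite('pics/c1.png',cv2.resize(a['im'][165:325,230:410,::-1],(675,600),interpolation=cv2.INTER_CUBIC))
E
```

```text
table z 9.145971039594208e-05 0.0030782639964641026
[ 229  194  103   40 2440]
((0.5145171284675598, 0.009754449129104614), (0.20496149361133575, 0.340194433927536), 3.428908586502075) [[ 0.40204635  0.17341779]
 [ 0.42239335 -0.16616763]
 [ 0.62698793 -0.1539089 ]
 [ 0.60664093  0.18567653]]
```

View pics/c0.png

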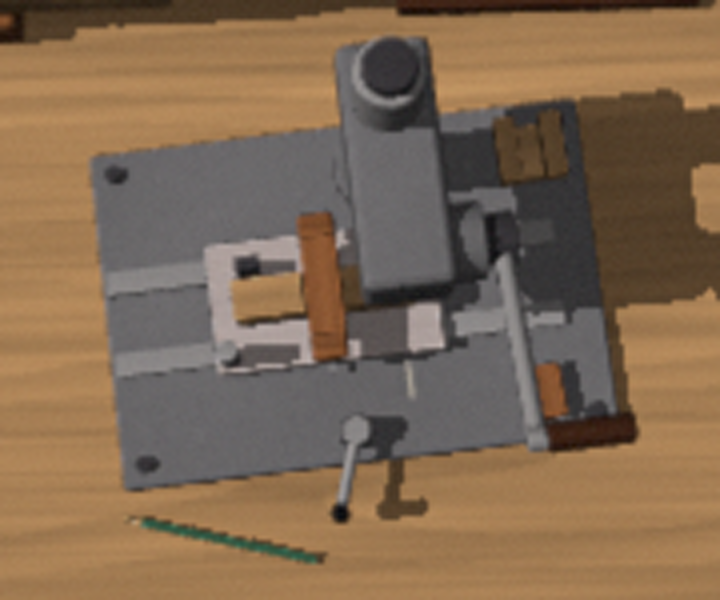

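View pics/c1.png

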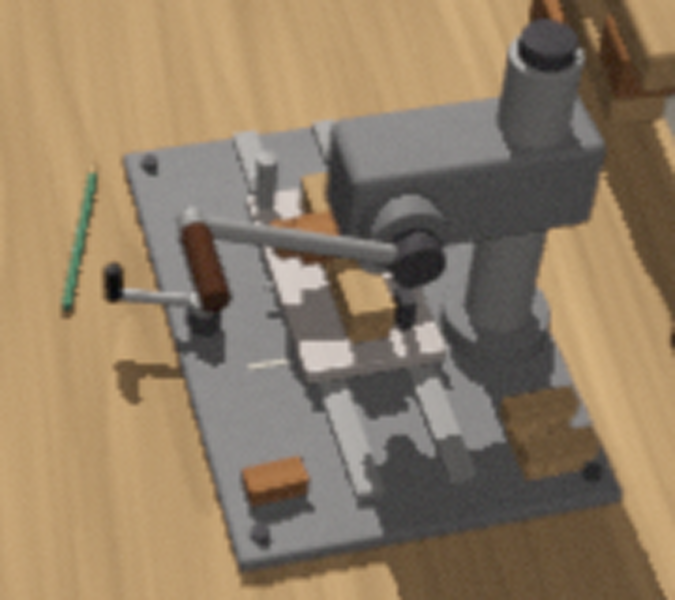

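The crops show the carriage shifted toward +y, left of the ram. In the top crop I can see the post (230,353), mark line (410,380), knob (341,513), clamp pivot (357,430) and grip (590,432). In the side crop they are the post (266,157), knob (113,268) and grip (205,265).

Run:
```python
from h import *
t=P('top'); s=P('side')
T=lambda u,v:(200+u/4,110+v/4); S=lambda u,v:(230+u/3.75,165+v/3.75)
FL,BL,BR=[onz(t,T(*c),.015)[:2] for c in((125,487),(92,157),(575,99))]
print('top',FL,BL,BR,np.linalg.norm(BL-FL),np.linalg.norm(BR-BL))
sFL,sBR,sFR=[onz(s,S(*c),.015)[:2] for c in((125,155),(620,490),(242,560))]; print('side',sFL,sBR,sFR)
# press pose fit: rigid LSQ of corners
L=np.array([[-.14,.25],[.15,.25],[.15,-.17],[-.14,.25],[.15,-.17],[-.14,-.17]]);W=np.array([FL,BL,BR,sFL,sBR,sFR])
lc,wc=L.mean(0),W.mean(0); a,b=L-lc,W-wc
th=np.arctan2((a[:,0]*b[:,1]-a[:,1]*b[:,0]).sum(),(a*b).sum()); R=np.array([[np.cos(th),-np.sin(th)],[np.sin(th),np.cos(th)]]); o=wc-R@lc
print('yaw',np.degrees(th),'o',o,'res mm',1e3*(a@R.T-b))
def tri(u,v):
    o1,d1=ray(t,T(*u));o2,d2=ray(s,S(*v)); k=np.linalg.lstsq(np.c_[d1,-d2],o2-o1,rcond=None)[0]
    p,q=o1+d1*k[0],o2+d2*k[1]; return (p+q)/2,np.linalg.norm(p-q)
for n,u,v in(('post',(230,350),(266,157)),('knob',(341,513),(113,268)),('grip',(590,432),(205,265)),('pivot',(357,428),(205,320))):
    x,g=tri(u,v); print(n,x,'gap',g,'press',R.T@(x[:2]-o))
for n,u,z in(('post',(230,350),.089),('mark',(410,380),.015),('knob',(341,512),.071),('armtop',(322,285),.092)):
    x=onz(t,T(*u),z); print('plane',n,x,R.T@(x[:2]-o))
for n,l,z in(('knob0',(-.185,.05),.071),('grip',(-.1566,-.109),.261),('pivot',(-.115,.05),.041),('mark',(-.09,0),.015)):
    x=np.r_[o+R@np.array(l),z]; print(n,x,(proj(t,x)-[200,110])*4,(proj(s,x)-[230,165])*3.75)
```

```text
top [0.50587306 0.17753874] [0.7898134  0.20294873] [ 0.82865155 -0.21163756] 0.2850750525714453 0.41640148286140044
side [0.50433839 0.17337277] [ 0.82616823 -0.20969675] [ 0.54485949 -0.23730825]
yaw 5.329974354714339 o [ 0.66535463 -0.05775523] res mm [[-3.13597313  0.62028329]
 [ 1.66979351  2.14882616]
 [ 1.84607152 -1.44890221]
 [-1.60130539  4.78625219]
 [ 4.32938803 -3.38971089]
 [-3.10797455 -2.71674853]]
post [0.6078462  0.08178942 0.09164743] gap 0.0016968182940461534 press [-0.04429727  0.14428333]
knob [ 0.47742956 -0.00376959  0.0708721 ] gap 0.00032627769283030385 press [-0.18209772  0.07120886]
grip [ 0.52054094 -0.17951075  0.26124538] gap 5.492060637914445e-05 press [-0.15549761 -0.10777712]
pivot [ 0.54884985 -0.01830674  0.01869234] gap 0.003268485724601278 press [-0.11233661  0.05010022]
plane post [0.60908111 0.08193791 0.089     ] [-0.04305391  0.14431647]
plane mark [ 0.59030425 -0.06396028  0.015     ] [-0.07530228  0.00079332]
plane knob [ 0.47806301 -0.00378413  0.071     ] [-0.18146836  0.07113554]
plane armtop [0.65936238 0.00694001 0.092     ] [4.32973481e-05 6.49721425e-02]
knob0 [ 0.47650995 -0.02515634  0.071     ] [367.66238076 513.31146936] [114.31545037 289.02729928]
grip [ 0.51955691 -0.18083075  0.261     ] [591.91257565 433.43740552] [203.7523063 266.9315465]
pivot [ 0.54620729 -0.01865394  0.041     ] [357.43802077 430.59010648] [204.43517224 301.37370882]
mark [ 0.57574377 -0.06611546  0.015     ] [413.04936244 397.1255011 ] [250.20012818 367.47487554]
```

Top and side agree to about 2 mm: press yaw is about 5.3°, the carriage offset about 61 mm and the clamp about 0.31 rad. I'll add a move calculator and approach the post.

```bash
cat >> h.py <<'E'
TH=np.radians(5.3); RP=np.array([[np.cos(TH),-np.sin(TH)],[np.sin(TH),np.cos(TH)]]); O=np.array([.6655,-.0577])
from scipy.spatial.transform import Rotation as Ro
def go(px,py,z,yaw=None):
    s=sensors.get_obs(); R=Ro.from_euler('xyz',s['tcp_rot'],degrees=True).as_matrix()
    d=np.r_[O+RP@np.array([px,py]),z]-s['ee_pos']; tw=0
    if yaw is not None: tw=-((yaw+np.degrees(TH)-s['tcp_rot'][2]+180)%360-180)
    print('shift mm',np.round(1e3*R.T@d,1),'twist',np.round(np.radians(tw),3),'press now',np.round(1e3*RP.T@(s['ee_pos'][:2]-O),1),'z',round(s['ee_pos'][2],4))
E
python3 -c "
from h import *
go(-.043,.205,.248,90); go(-.043,.205,.068,90)"
```

```text
shift mm [-5.224e+02 -2.154e+02 -1.000e-01] twist 1.141 press now [-428.   618.6] z 0.2477
shift mm [-522.4 -215.1  179.9] twist 1.141 press now [-428.   618.6] z 0.2477
```

Call:
apply_moves([
  {"jaw": -1, "xyz": [-50, -20, 0], "twist": 0.15},
  {"jaw": -1, "xyz": [-105, -43, 0], "twist": 0.32},
  {"jaw": -1, "xyz": [-160, -65, 0], "twist": 0.49},
  {"jaw": -1, "xyz": [-212, -87, 0], "twist": 0.66},
  {"jaw": -1, "xyz": [-265, -109, 0], "twist": 0.83},
])

```text
time: 0.72
ee_pos: [0.3972, 0.3268, 0.248]
tcp_rot: [-180.0, 0.0, 112.8]
wrist_force: [0.1, 1.0, 0.3]
opening: -0.0002
grasp_force: 0.0
```

```bash
python3 -c "
from h import *
go(-.043,.205,.248,90)"
```

```text
shift mm [-249.9  119.1    0. ] twist 0.305 press now [-231.6  407.6] z 0.248
```

Call:
apply_moves([
  {"jaw": -1, "xyz": [-50, 24, 0], "twist": 0.1},
  {"jaw": -1, "xyz": [-103, 49, 0], "twist": 0.2},
  {"jaw": -1, "xyz": [-155, 74, 0], "twist": 0.3},
  {"jaw": -1, "xyz": [-207, 98, 0], "twist": 0.305},
  {"jaw": -1, "xyz": [-250, 119, 0], "twist": 0.305},
])

```text
time: 1.35
ee_pos: [0.605, 0.1431, 0.2477]
tcp_rot: [-180.0, 0.0, 95.6]
wrist_force: [0.6, 0.1, -0.3]
opening: 0.0001
grasp_force: 0.0
```

Run:
```python
from h import *
go(-.043,.205,.068,90)
im,D=camera('wrist'); cv2.imwrite('pics/w1.png',im[:,:,::-1]); p=P('wrist'); print(-p[2].T@p[3],p[2][2])
```

```text
shift mm [ -0.5  -1.2 179.7] twist 0.005 press now [-41.7 205.6] z 0.2477
[0.60110309 0.2156341  0.37162352] [ 0.02795763 -0.29844522 -0.9540172 ]
```

View pics/w1.png

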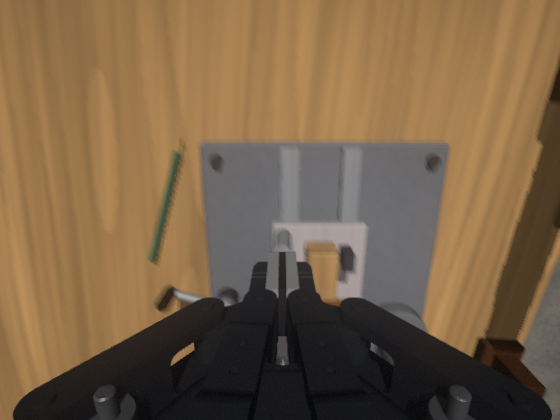

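The wrist view shows the post at (284,240), aligned in x with the closed fingers (column 283), and its +y side is clear. I'll descend.

Call:
apply_moves([
  {"jaw": -1, "xyz": [0, -1, 55]},
  {"jaw": -1, "xyz": [0, -1, 110]},
  {"jaw": -1, "xyz": [0, -1, 160]},
  {"jaw": -1, "xyz": [0, -1, 180]},
  {"jaw": -1, "xyz": [0, -1, 180]},
])

```text
validation failed for argument at $.mo...
```

Call:
apply_moves([
  {"jaw": -1, "xyz": [-20, 0, 0]},
  {"jaw": -1, "xyz": [-32, 0, 0]},
  {"jaw": -1, "xyz": [-38, 0, 0]},
  {"jaw": -1, "xyz": [-44, 0, 0]},
  {"jaw": -1, "xyz": [-50, 0, 0]},
])

```text
validation failed for argument at $.mo...
```

Call:
apply_moves([
  {"jaw": -1, "xyz": [-8, 0, 0]},
  {"jaw": -1, "xyz": [-16, 0, 0]},
  {"jaw": -1, "xyz": [-24, 0, 0]},
  {"jaw": -1, "xyz": [-32, 0, 0]},
  {"jaw": -1, "xyz": [-38, 0, 0]},
])

```text
validation failed for argument at $.mo...
```

Run:
```python
from h import *
go(-.043,.103,.068,90)
for n in('top','side','wrist'):
    im,D=camera(n); np.savez('pics/%s1.npz'%n,im=im,D=D)
    if n=='top': a=cv2.resize(im[150:220,230:330,::-1],(800,560),interpolation=cv2.INTER_CUBIC)
cv2.imwrite('pics/t1.png',a)
```

```text
shift mm [-98.7  -4.  178.5] twist 0.002 press now [-39.1 202. ] z 0.2464
```

View pics/t1.png

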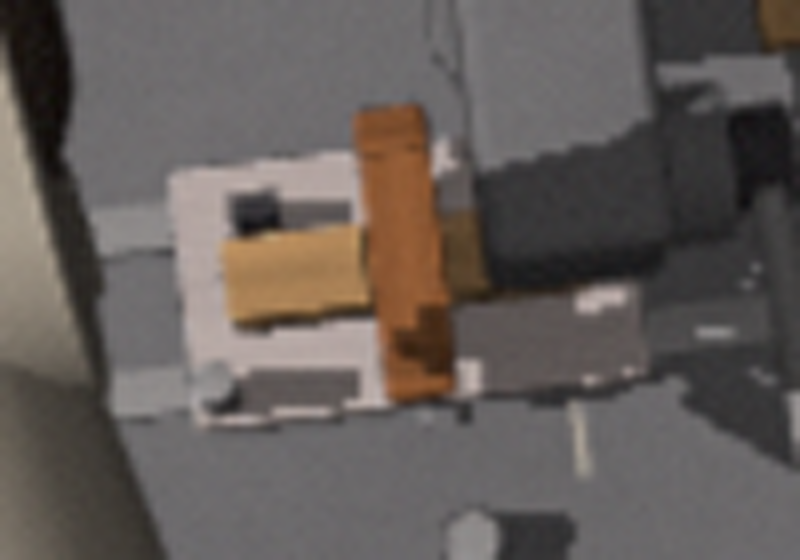

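Those moves were refused because every row needs a twist, and nothing moved. The picture shows the carriage still left of the ram, the pointer near (463,410) and the mark line at (580,440). I'll resend with twist.

Call:
apply_moves([
  {"jaw": -1, "xyz": [2, -4, 55], "twist": 0},
  {"jaw": -1, "xyz": [2, -4, 110], "twist": 0},
  {"jaw": -1, "xyz": [2, -4, 160], "twist": 0},
  {"jaw": -1, "xyz": [2, -4, 179], "twist": 0},
  {"jaw": -1, "xyz": [2, -4, 179], "twist": 0},
])

```text
time: 2.17
ee_pos: [0.5988, 0.1471, 0.0692]
tcp_rot: [-179.9, 0.0, 95.7]
wrist_force: [-0.4, -0.7, -0.0]
opening: 0.0005
grasp_force: 0.0
```

Call:
apply_moves([
  {"jaw": -1, "xyz": [-20, 0, 0], "twist": 0},
  {"jaw": -1, "xyz": [-32, 0, 0], "twist": 0},
  {"jaw": -1, "xyz": [-38, 0, 0], "twist": 0},
  {"jaw": -1, "xyz": [-44, 0, 0], "twist": 0},
  {"jaw": -1, "xyz": [-50, 0, 0], "twist": 0},
])

```text
time: 2.8
ee_pos: [0.6048, 0.097, 0.0699]
tcp_rot: [179.9, -0.1, 95.6]
wrist_force: [0.5, 4.8, 3.6]
opening: -0.0003
grasp_force: 2.2
```

Call:
apply_moves([
  {"jaw": -1, "xyz": [-8, 0, 0], "twist": 0},
  {"jaw": -1, "xyz": [-16, 0, 0], "twist": 0},
  {"jaw": -1, "xyz": [-24, 0, 0], "twist": 0},
  {"jaw": -1, "xyz": [-32, 0, 0], "twist": 0},
  {"jaw": -1, "xyz": [-38, 0, 0], "twist": 0},
])

```text
time: 3.42
ee_pos: [0.6082, 0.0584, 0.0693]
tcp_rot: [180.0, 0.0, 95.6]
wrist_force: [2.2, 4.0, 2.3]
opening: -0.0002
grasp_force: 2.2
```

Run:
```python
from h import *
for n in('top','side','wrist'):
    im,D=camera(n); np.savez('pics/%s1.npz'%n,im=im,D=D)
    if n=='top': a=cv2.resize(im[150:220,230:330,::-1],(800,560),interpolation=cv2.INTER_CUBIC)
    if n=='side': b=cv2.resize(im[180:290,250:360,::-1],(560,560),interpolation=cv2.INTER_CUBIC)
cv2.imwrite('pics/t2.png',a);cv2.imwrite('pics/s2.png',b)
go(-.043,.103,.068,90)
```

```text
shift mm [-17.6   3.8   0.8] twist 0.004 press now [-46.9 120.6] z 0.0687
```

View pics/t2.png

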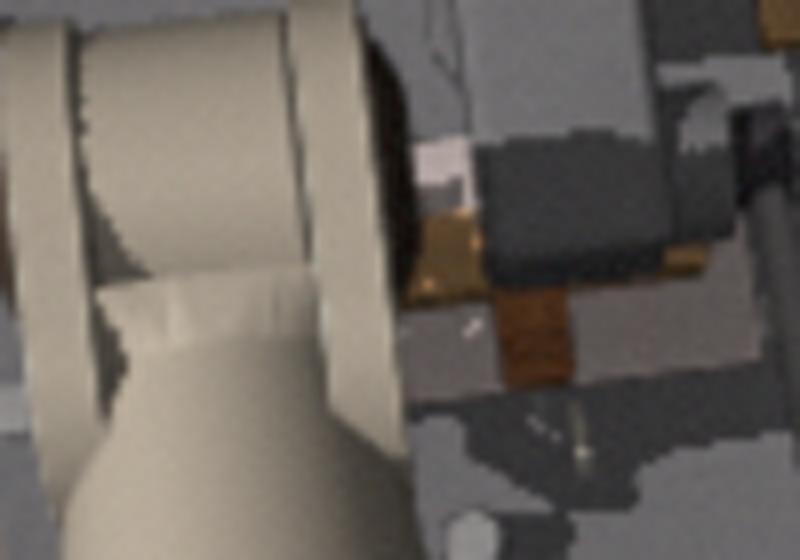

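The cross-arm at (535,340) is still about 17 mm short of the mark at (580,440), and contact is steady at about 4 N. I'll push a bit more.

Call:
apply_moves([
  {"jaw": -1, "xyz": [-4, 1, 0], "twist": 0},
  {"jaw": -1, "xyz": [-8, 2, 0], "twist": 0},
  {"jaw": -1, "xyz": [-12, 3, 0], "twist": 0},
  {"jaw": -1, "xyz": [-14, 3, 0], "twist": 0},
  {"jaw": -1, "xyz": [-14, 3, 0], "twist": 0},
])

```text
time: 4.2
ee_pos: [0.6122, 0.0453, 0.0688]
tcp_rot: [-179.9, 0.0, 95.6]
wrist_force: [-1.4, 2.5, -2.0]
opening: 0.0005
grasp_force: 1.2
```

Run:
```python
from h import *
go(-.043,.103,.068,90)
for n in('top','side'):
    im,D=camera(n); np.savez('pics/%s2.npz'%n,im=im,D=D)
    p=P(n); c=proj(p,np.r_[O+RP@np.array([-.065,.0]),.03]).astype(int); print(n,c)
    k=im[c[1]-17:c[1]+18,c[0]-25:c[0]+25,::-1]; (globals().__setitem__(n,cv2.resize(k,(800,560),interpolation=cv2.INTER_CUBIC)))
cv2.imwrite('pics/ts2.png',np.vstack([cv2.resize(top,(428,300)),cv2.resize(side,(428,300))]))
```

```text
shift mm [-4.4  0.6  0.8] twist 0.005 press now [-43.6 107.4] z 0.0688
top [302 201]
side [305 258]
```

View pics/ts2.png

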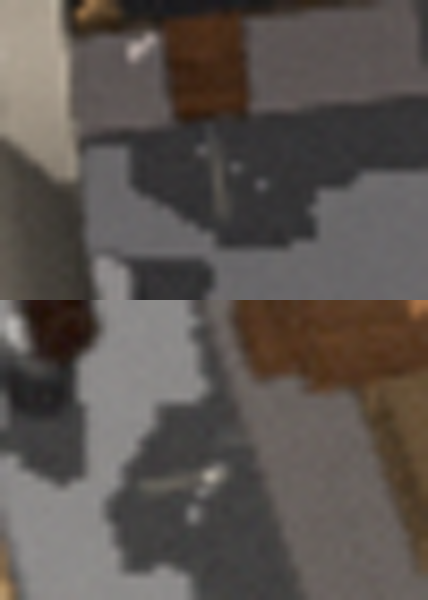

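The pointer is only faint here because the front is in shadow. By hand position and cross-arm, about 4 mm remains. I'll push 2 mm more, then retreat and check with the wrist camera from in front.

Call:
apply_moves([
  {"jaw": -1, "xyz": [-1, 0, 0], "twist": 0},
  {"jaw": -1, "xyz": [-2, 0, 0], "twist": 0},
  {"jaw": -1, "xyz": [-2, 0, 0], "twist": 0},
  {"jaw": -1, "xyz": [10, 0, 0], "twist": 0},
  {"jaw": -1, "xyz": [30, 0, 0], "twist": 0},
])

```text
time: 4.92
ee_pos: [0.6098, 0.0756, 0.0697]
tcp_rot: [179.9, 0.0, 95.5]
wrist_force: [-0.4, 0.2, -0.5]
opening: 0.0002
grasp_force: 0.0
```

Call:
apply_moves([
  {"jaw": -1, "xyz": [0, 0, -50], "twist": 0},
  {"jaw": -1, "xyz": [0, 0, -100], "twist": 0},
  {"jaw": -1, "xyz": [0, -40, -140], "twist": 0.17},
  {"jaw": -1, "xyz": [0, -80, -150], "twist": 0.35},
  {"jaw": -1, "xyz": [-30, -110, -150], "twist": 0.52},
])

```text
time: 5.55
ee_pos: [0.5022, 0.0361, 0.2211]
tcp_rot: [179.8, -0.1, 65.7]
wrist_force: [0.8, -1.0, 0.0]
opening: 0.0003
grasp_force: 0.0
```

Run:
```python
from h import *
go(-.15,.0,.18,0)
```

```text
shift mm [-92.5  56.9  41.1] twist 1.054 press now [-153.9  108.5] z 0.2211
```

Call:
apply_moves([
  {"jaw": -1, "xyz": [-20, 12, 5], "twist": 0.18},
  {"jaw": -1, "xyz": [-40, 24, 15], "twist": 0.36},
  {"jaw": -1, "xyz": [-60, 36, 25], "twist": 0.54},
  {"jaw": -1, "xyz": [-80, 48, 35], "twist": 0.72},
  {"jaw": -1, "xyz": [-92, 57, 41], "twist": 0.9},
])

```text
time: 6.18
ee_pos: [0.5175, -0.0727, 0.1781]
tcp_rot: [180.0, -0.0, 13.9]
wrist_force: [0.2, 0.9, 0.4]
opening: -0.0
grasp_force: 0.0
```

Call:
apply_moves([
  {"jaw": -1, "xyz": [0, 0, 0], "twist": 0.155},
  {"jaw": -1, "xyz": [0, 0, 0], "twist": 0.155},
])

```text
time: 6.42
ee_pos: [0.5175, -0.0721, 0.1786]
tcp_rot: [180.0, -0.0, 5.5]
wrist_force: [-0.6, 0.8, -1.0]
opening: -0.0
grasp_force: 0.0
```

Run:
```python
from h import *
p=P('wrist'); im,D=camera('wrist'); np.savez('pics/w2.npz',im=im,D=D,**{'p%d'%i:v for i,v in enumerate(p)}); cv2.imwrite('pics/w2.png',im[:,:,::-1])
go(-.15,.0,.18,0); print(proj(p,np.r_[O+RP@np.array([-.073,0]),.031]))
```

```text
shift mm [-1.3 -0.6 -1.4] twist 0.005 press now [-148.6   -0.6] z 0.1786
[280.96740362 113.77775921]
```

View pics/w2.png

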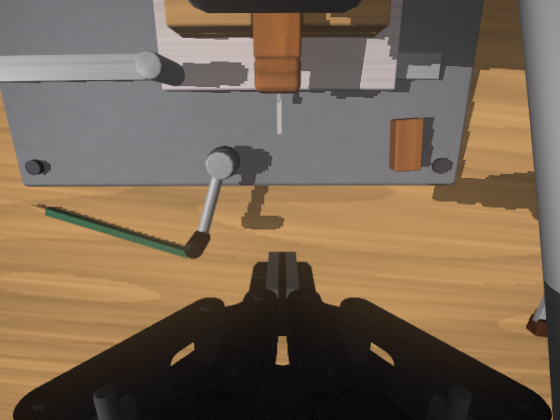

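The wrist view shows the mark line at column 279 (rows 95–133), the carriage front edge near row 89 from column 162 to 395, and the cross-arm end at columns 254–300. I'll measure these with subpixel edges.

Run:
```python
from h import *
a=np.load('pics/w2.npz'); im=a['im']; p=[a['p%d'%i] for i in range(4)]
py=lambda u,v,z: np.round(1e3*(RP.T@(onz(p,(u,v),z)[:2]-O)),1)
g=im.astype(float); gr=g.mean(2); sat=g[...,0]-g[...,2]
for v in range(96,134,6):
    r=gr[v,268:292]; w=np.clip(r-np.median(r)-8,0,None); u=268+(w*np.arange(24)).sum()/w.sum(); print('mark',v,round(u,2),py(u,v,.015))
def edge(r,c,h=8,ws=None):
    d=np.abs(np.diff(r[c-h:c+h])); d[d<d.max()*.4]=0; return c-h+.5+(d*np.arange(len(d))).sum()/d.sum()
for v in(80,84,87):
    l,r=edge(gr[v],163),edge(gr[v],396); print('carr',v,round(l,2),round(r,2),py(l,v,.037),py(r,v,.037),(py(l,v,.037)+py(r,v,.037))/2)
for v in(20,30,40,50):
    l,r=edge(sat[v],254),edge(sat[v],300); print('arm',v,round(l,2),round(r,2),py(l,v,.092),py(r,v,.092),(py(l,v,.092)+py(r,v,.092))/2)
m=(sat>0)
# post top: bright disc near (148,65)
print('post',py(148,65,.089)); print('knob-ish',py(200,240,.06),'pivot',py(221,162,.045))
print(gr[88:100,270:292].astype(int))
```

```text
mark 96 278.12 [-58.    2.6]
mark 102 279.29 [-63.    1.5]
mark 108 278.77 [-68.1   2. ]
mark 114 278.81 [-73.2   1.9]
mark 120 278.82 [-78.4   1.9]
mark 126 278.89 [-83.6   1.9]
mark 132 278.92 [-88.9   1.9]
carr 80 163.32 394.9 [-47.   94.5] [-46.5 -91.5] [-46.75   1.5 ]
carr 84 165.22 394.17 [-50.   93.3] [-49.5 -91.3] [-49.75   1.  ]
carr 87 161.5 394.04 [-52.3  96.6] [-51.8 -91.4] [-52.05   2.6 ]
arm 20 251.68 299.93 [-18.3  17.8] [-18.3 -11.5] [-18.3    3.15]
arm 30 252.86 299.54 [-23.8  17.2] [-23.7 -11.3] [-23.75   2.95]
arm 40 253.11 299.69 [-29.3  17.1] [-29.2 -11.5] [-29.25   2.8 ]
arm 50 253.21 299.6 [-34.9  17.2] [-34.8 -11.6] [-34.85   2.8 ]
post [-43.   84.9]
knob-ish [-175.9   68.8] pivot [-111.7   50.1]
[[ 89  88  88  89  88  88  89  88  88  88  88  88  87  88  87  88  87  87
   87  86  87  88]
 [ 85  84  84  82  83  85  83  83  83  84  82  83  81  82  82  83  82  81
   83  82  83  81]
 [ 77  78  78  78  77  77  77  77  76  77  76  77  75  76  77  76  77  76
   74  76  75  75]
 [ 64  63  64  62  64  62  62  63  61  61  61  63  62  60  62  61  61  60
   61  60  61  60]
 [ 54  55  54  55  54  54  55  55  55  56  55  55  52  51  52  52  54  53
   52  52  51  52]
 [ 85  84  85  84  84  85  90  99 101 101  92  84  83  82  83  84  83  83
   83  84  83  84]
 [120 122 121 123 121 121 134 151 155 156 139 122 120 121 120 120 120 121
  121 121 121 121]
 [122 121 123 123 122 121 134 150 155 156 138 122 120 121 121 123 121 120
  121 121 121 122]
 [121 121 120 121 122 121 134 151 156 155 137 122 120 120 121 120 121 120
  121 122 122 122]
 [120 120 120 121 121 122 133 149 156 156 136 121 121 122 119 121 121 120
  122 122 121 123]
 [121 120 120 120 121 119 133 150 156 155 140 124 120 120 120 121 121 122
  121 123 122 123]
 [121 121 121 120 121 121 132 150 157 156 160 142 123 120 119 120 120 121
  122 122 122 121]]
```

Run:
```python
from h import *
a=np.load('pics/w2.npz'); im=a['im'].astype(int)
for v in range(93,116): print(v,' '.join('%d/%d'%(im[v,u].mean(),im[v,u,0]-im[v,u,2]) for u in range(273,286)))
```

```text
93 84/13 84/11 85/11 90/12 99/11 101/12 101/11 92/12 84/10 83/11 82/12 83/11 84/12
94 123/1 121/-1 121/0 134/0 151/1 155/2 156/1 139/-1 122/-1 120/-1 121/-2 120/0 120/-1
95 123/-2 122/0 121/-1 134/0 150/1 155/0 156/1 138/-1 122/-2 120/-2 121/-2 121/0 123/-1
96 121/-1 122/-1 121/0 134/0 151/1 156/2 155/1 137/1 122/0 120/-2 120/-1 121/0 120/-1
97 121/-1 121/-1 122/-1 133/0 149/1 156/1 156/0 136/1 121/-1 121/-1 122/-1 119/-1 121/-1
98 120/-2 121/-4 119/-3 133/-1 150/1 156/1 155/1 140/1 124/1 120/0 120/-1 120/-2 121/-1
99 120/-1 121/-3 121/-2 132/-1 150/1 157/2 156/1 160/7 142/6 123/-1 120/-3 119/-2 120/-2
100 121/-2 121/-1 121/-2 131/-2 150/0 156/1 155/2 169/12 149/7 122/0 121/-1 119/-2 121/-2
101 120/0 121/-1 120/-2 130/-1 147/3 155/3 154/3 169/12 148/9 124/-1 122/-1 121/-1 122/-2
102 120/-1 120/-1 120/-1 122/2 143/11 151/16 151/14 171/18 150/9 124/-1 120/-1 122/-1 121/0
103 121/-1 120/-1 119/-2 134/2 166/15 179/20 179/19 179/20 151/9 125/-1 122/-1 121/-1 122/0
104 121/-1 121/-1 121/0 135/4 166/15 179/19 179/19 181/18 150/9 125/-1 122/-2 121/-1 122/-2
105 121/-1 121/-1 120/0 135/4 166/
[... 285 characters left out ...]
 180/17 182/18 150/9 125/-2 122/-2 123/-3 122/-1
109 122/-2 122/-2 123/-1 136/3 167/16 181/19 180/17 181/18 153/10 128/-1 123/-3 124/-2 124/-1
110 123/-1 123/-2 123/-1 136/4 169/14 181/18 180/18 181/19 154/10 126/0 122/-2 122/-3 123/-2
111 122/-1 122/-2 123/-2 137/3 169/15 181/18 181/19 180/19 153/9 126/0 121/-2 122/-3 123/-2
112 122/-3 122/-1 122/-1 137/3 169/15 181/18 181/19 180/19 153/10 126/-1 121/-2 122/-3 121/-3
113 122/-2 122/-2 123/-1 133/2 167/14 181/18 180/19 180/19 152/10 125/0 122/-2 123/-3 122/-2
114 122/-2 121/-2 121/-2 134/2 167/14 182/18 180/19 181/18 152/11 126/-1 121/-3 123/-2 122/-3
115 122/-2 122/-1 123/-1 135/2 168/14 182/19 183/18 181/18 152/9 126/0 122/-3 122/-1 122/-2
```

The pointer is separable: grey, rows 94–102, centroid column 278.1. The mark is cream-coloured, centroid column 278.8.

Run:
```python
from h import *
a=np.load('pics/w2.npz'); p=[a['p%d'%i] for i in range(4)]
py=lambda u,v,z: np.round(1e3*(RP.T@(onz(p,(u,v),z)[:2]-O)),2)
print(py(278.1,98,.031),py(278.8,112,.015), py(221,162,.045))
print('knob'); im=a['im'].astype(int)
m=(im.mean(2)<50)[225:262,180:215]; v,u=np.nonzero(m); print(u.mean()+180,v.mean()+225,u.min()+180,u.max()+180,v.min()+225,v.max()+225)
s=sensors.get_obs();print(s['ee_pos'])
go(-.15,.11,.18,0)
```

```text
[-60.41   2.41] [-71.51   1.96] [-111.72   50.09]
knob
198.50625 243.10625 186 209 232 257
[ 0.51754606 -0.0720504   0.17860771]
shift mm [  -0.8 -110.6   -1.4] twist 0.005 press now [-148.6   -0.6] z 0.1786
```

The pointer is within about 0.5 mm of the mark, so I'll leave it there. The clamp is next: push the knob from behind along its arc with the fingers shut, twisting with it.

Run:
```python
from h import *
go(-.191,.042,.15,-17.6); go(-.191,.042,.067,-17.6)
```

```text
shift mm [-42.1 -42.9  28.6] twist 0.312 press now [-148.6   -0.6] z 0.1786
shift mm [-42.2 -42.9 111.6] twist 0.312 press now [-148.6   -0.6] z 0.1786
```

Call:
apply_moves([
  {"jaw": -1, "xyz": [-21, -21, 5], "twist": 0.16},
  {"jaw": -1, "xyz": [-42, -43, 28], "twist": 0.31},
  {"jaw": -1, "xyz": [-42, -43, 60], "twist": 0.31},
  {"jaw": -1, "xyz": [-42, -43, 95], "twist": 0.31},
  {"jaw": -1, "xyz": [-42, -43, 112], "twist": 0.31},
])

```text
time: 7.1
ee_pos: [0.4645, -0.0706, 0.0649]
tcp_rot: [-178.4, 0.1, -9.4]
wrist_force: [0.2, -0.6, 0.2]
opening: 0.0003
grasp_force: 0.0
```

```bash
cat >> h.py <<'E'
def arc(angs,c=.0225):
    s=sensors.get_obs(); R=Ro.from_euler('xyz',s['tcp_rot'],degrees=True).as_matrix()
    for a in angs:
        k=np.array([-.114-.07*np.cos(a),.05+.07*np.sin(a)])-c*np.array([np.sin(a),np.cos(a)])
        d=np.r_[O+RP@k,.067]-s['ee_pos']; tw=(s['tcp_rot'][2]-5.3+np.degrees(a)+180)%360-180
        print(a,np.round(1e3*R.T@d,0),round(np.radians(tw),2))
    print(s['ee_pos'],1e3*RP.T@(s['ee_pos'][:2]-O))
E
python3 -c "
from h import *
arc([.3,.4,.5,.6,.7,.8])"
```

```text
0.3 [  2. -46.  -1.] 0.04
0.4 [  1. -53.  -1.] 0.14
0.5 [ -0. -60.  -0.] 0.24
0.6 [ -0. -67.  -0.] 0.34
0.7 [  0. -75.   0.] 0.44
0.8 [  2. -82.   0.] 0.54
[ 0.46450963 -0.07057155  0.06494204] [-201.32003073    5.74908278]
```

Call:
apply_moves([
  {"jaw": -1, "xyz": [0, 0, 0], "twist": 0},
  {"jaw": -1, "xyz": [0, 0, 0], "twist": 0},
])

```text
time: 7.35
ee_pos: [0.466, -0.0711, 0.0677]
tcp_rot: [-178.4, -0.1, -9.5]
wrist_force: [0.5, 0.6, 0.5]
opening: -0.0001
grasp_force: 0.0
```

```bash
python3 -c "
from h import *
arc([.3,.4,.5,.6,.7,.8]);s=sensors.get_obs();print(s['q'],s['tcp_rot'])"
```

```text
0.3 [  1. -46.   2.] 0.04
0.4 [ -1. -53.   2.] 0.14
0.5 [ -2. -60.   2.] 0.24
0.6 [ -2. -68.   3.] 0.34
0.7 [ -1. -75.   3.] 0.44
0.8 [  0. -82.   3.] 0.54
[ 0.46595982 -0.0710822   0.0676652 ] [-199.92320185    5.10666014]
[ -9.58527811  -5.43951285 -20.32087521  75.05696673   1.6035669
 179.90762617] [-1.78396535e+02 -6.42558071e-02 -9.49294040e+00]
```

Joint 6 reached its limit because of the sign of twist. I'll use the equivalent half-turned orientation: rise, untwist by about π, then come down.

Call:
apply_moves([
  {"jaw": -1, "xyz": [0, 0, -50], "twist": 0},
  {"jaw": -1, "xyz": [0, 0, -80], "twist": -0.18},
  {"jaw": -1, "xyz": [0, 0, -80], "twist": -0.36},
  {"jaw": -1, "xyz": [0, 0, -80], "twist": -0.54},
  {"jaw": -1, "xyz": [0, 0, -80], "twist": -0.72},
])

```text
time: 7.98
ee_pos: [0.4655, -0.0734, 0.1479]
tcp_rot: [-178.9, -1.1, 32.1]
wrist_force: [-0.7, 0.0, -0.4]
opening: 0.0002
grasp_force: 0.0
```

Call:
apply_moves([
  {"jaw": -1, "xyz": [0, 0, 0], "twist": -0.18},
  {"jaw": -1, "xyz": [0, 0, 0], "twist": -0.36},
  {"jaw": -1, "xyz": [0, 0, 0], "twist": -0.54},
  {"jaw": -1, "xyz": [0, 0, 0], "twist": -0.72},
  {"jaw": -1, "xyz": [0, 0, 0], "twist": -0.9},
])

```text
time: 8.6
ee_pos: [0.4655, -0.0734, 0.1478]
tcp_rot: [179.8, -1.6, 83.6]
wrist_force: [0.0, -0.6, 0.8]
opening: -0.0001
grasp_force: 0.0
```

Call:
apply_moves([
  {"jaw": -1, "xyz": [0, 0, 0], "twist": -0.18},
  {"jaw": -1, "xyz": [0, 0, 0], "twist": -0.36},
  {"jaw": -1, "xyz": [0, 0, 0], "twist": -0.54},
  {"jaw": -1, "xyz": [0, 0, 0], "twist": -0.72},
  {"jaw": -1, "xyz": [0, 0, 0], "twist": -0.9},
])

```text
time: 9.22
ee_pos: [0.4655, -0.0734, 0.1478]
tcp_rot: [178.6, -0.9, 135.2]
wrist_force: [0.1, -0.4, -0.3]
opening: 0.0001
grasp_force: 0.0
```

```bash
python3 -c "
from h import *
go(-.191,.042,.067,162.4);s=sensors.get_obs();print(s['q'],s['tcp_rot'])"
```

```text
shift mm [22.7 30.6 81.9] twist -0.567 press now [-200.6    2.8] z 0.1478
[ -9.87440873  -6.72005868 -12.59640172  84.04475021   1.60514244
  34.92010558] [178.63858697  -0.85404845 135.2167383 ]
```

Call:
apply_moves([
  {"jaw": -1, "xyz": [8, 10, 0], "twist": -0.18},
  {"jaw": -1, "xyz": [16, 20, 0], "twist": -0.36},
  {"jaw": -1, "xyz": [23, 31, 10], "twist": -0.54},
  {"jaw": -1, "xyz": [23, 31, 50], "twist": -0.565},
  {"jaw": -1, "xyz": [23, 31, 78], "twist": -0.565},
])

```text
time: 9.85
ee_pos: [0.4715, -0.0328, 0.0695]
tcp_rot: [178.4, -0.0, 167.3]
wrist_force: [0.7, 0.7, 0.0]
opening: -0.0002
grasp_force: 0.0
```

```bash
sed -i 's/-5.3+np.degrees(a)+180)/-5.3-180+np.degrees(a)+180)/' h.py; python3 -c "
from h import *
arc([.2,.3,.4,.5,.6,.7,.8])"
```

```text
0.2 [-4.  0.  3.] -0.11
0.3 [-1.  7.  3.] -0.01
0.4 [ 1. 14.  3.] 0.09
0.5 [ 2. 21.  3.] 0.19
0.6 [ 3. 29.  3.] 0.29
0.7 [ 2. 36.  4.] 0.39
0.8 [ 2. 43.  4.] 0.49
[ 0.47148843 -0.03277271  0.06949752] [-190.87956259   42.74167843]
```

Call:
apply_moves([
  {"jaw": -1, "xyz": [0, 7, 3], "twist": 0},
  {"jaw": -1, "xyz": [1, 14, 3], "twist": 0.09},
  {"jaw": -1, "xyz": [2, 21, 3], "twist": 0.19},
  {"jaw": -1, "xyz": [3, 29, 3], "twist": 0.29},
  {"jaw": -1, "xyz": [2, 36, 3], "twist": 0.39},
])

```text
time: 10.48
ee_pos: [0.4778, 0.0031, 0.0696]
tcp_rot: [178.5, -0.6, 144.7]
wrist_force: [-2.1, -0.9, -0.6]
opening: 0.0004
grasp_force: 0.8
```

```bash
python3 -c "
from h import *
arc([.7,.8,.9,1.0,1.1,1.2,1.3,1.4,1.5,1.57])"
```

```text
0.7 [ 1. -0.  3.] -0.01
0.8 [2. 7. 3.] 0.09
0.9 [ 4. 14.  3.] 0.19
1.0 [ 4. 21.  3.] 0.29
1.1 [ 4. 29.  3.] 0.39
1.2 [ 3. 36.  4.] 0.49
1.3 [ 1. 43.  4.] 0.59
1.4 [-1. 50.  4.] 0.69
1.5 [-4. 57.  4.] 0.79
1.57 [-7. 61.  4.] 0.86
[0.47775721 0.00305249 0.06958419] [-181.32838812   77.83466879]
```

Call:
apply_moves([
  {"jaw": -1, "xyz": [2, 7, 1], "twist": 0.09},
  {"jaw": -1, "xyz": [3, 14, 1], "twist": 0.19},
  {"jaw": -1, "xyz": [4, 21, 1], "twist": 0.29},
  {"jaw": -1, "xyz": [4, 29, 1], "twist": 0.39},
  {"jaw": -1, "xyz": [3, 36, 1], "twist": 0.49},
])

```text
time: 11.1
ee_pos: [0.4962, 0.0343, 0.0695]
tcp_rot: [179.0, -1.3, 116.6]
wrist_force: [-1.2, -0.8, -0.5]
opening: -0.0
grasp_force: 0.7
```

```bash
python3 -c "
from h import *
arc([1.2,1.3,1.4,1.5,1.55,1.57,1.6])"
```

```text
1.2 [-0. -0.  3.] 0.0
1.3 [2. 7. 3.] 0.1
1.4 [ 3. 14.  3.] 0.2
1.5 [ 3. 21.  3.] 0.3
1.55 [ 3. 25.  3.] 0.35
1.57 [ 3. 26.  3.] 0.37
1.6 [ 3. 29.  3.] 0.4
[0.49619958 0.03428873 0.06950789] [-160.07955437  107.23382719]
```

Call:
apply_moves([
  {"jaw": -1, "xyz": [2, 7, 1], "twist": 0.1},
  {"jaw": -1, "xyz": [3, 14, 1], "twist": 0.2},
  {"jaw": -1, "xyz": [3, 20, 1], "twist": 0.3},
  {"jaw": -1, "xyz": [3, 23, 1], "twist": 0.35},
  {"jaw": -1, "xyz": [3, 25, 1], "twist": 0.35},
])

```text
time: 11.72
ee_pos: [0.5172, 0.0482, 0.0687]
tcp_rot: [179.5, -1.5, 96.8]
wrist_force: [-0.8, 0.5, 1.4]
opening: -0.0001
grasp_force: 0.6
```

Call:
apply_moves([
  {"jaw": -1, "xyz": [0, 1, 0], "twist": 0},
  {"jaw": -1, "xyz": [0, 2, 0], "twist": 0},
])

```text
time: 11.98
ee_pos: [0.5184, 0.048, 0.0673]
tcp_rot: [179.6, -1.6, 96.8]
wrist_force: [-1.0, 0.2, 1.6]
opening: 0.0001
grasp_force: 0.6
```

Call:
apply_moves([
  {"jaw": -1, "xyz": [0, 1, 0], "twist": 0},
  {"jaw": -1, "xyz": [0, 2, 0], "twist": 0},
])

```text
time: 12.22
ee_pos: [0.519, 0.0481, 0.0669]
tcp_rot: [179.7, -1.6, 96.7]
wrist_force: [-11.1, -1.2, 9.1]
opening: -0.0003
grasp_force: 5.7
```

The force has risen sharply, so this is the stop. One more small nudge, then retreat.

Call:
apply_moves([
  {"jaw": -1, "xyz": [0, 1, 0], "twist": 0},
  {"jaw": -1, "xyz": [0, 1, 0], "twist": 0},
])

```text
time: 12.48
ee_pos: [0.5192, 0.0481, 0.0669]
tcp_rot: [179.8, -1.6, 96.7]
wrist_force: [-13.9, -1.2, 9.5]
opening: 0.0007
grasp_force: 7.0
```

Call:
apply_moves([
  {"jaw": -1, "xyz": [0, -10, 0], "twist": 0},
  {"jaw": -1, "xyz": [0, -25, 0], "twist": 0},
  {"jaw": -1, "xyz": [0, -25, -50], "twist": 0},
  {"jaw": -1, "xyz": [0, -25, -110], "twist": 0},
  {"jaw": -1, "xyz": [0, -25, -170], "twist": 0},
])

```text
time: 13.1
ee_pos: [0.4947, 0.0405, 0.2384]
tcp_rot: [179.6, -1.5, 96.7]
wrist_force: [1.5, 0.8, 0.1]
opening: -0.0
grasp_force: 0.0
```

Run:
```python
from h import *
for n in('top','side'):
    im,D=camera(n); np.savez('pics/%s3.npz'%n,im=im,D=D)
p=P('side'); a=np.load('pics/side3.npz'); X=cloud('side',a['D']); im=a['im']
m=(im.mean(2)<45)&(X[...,2]>.045)&(X[...,2]<.08); L=(X[...,:2]-O)@RP
m&=(L[...,0]>-.2)&(L[...,0]<-.09)&(L[...,1]>.02)&(L[...,1]<.15); v,u=np.nonzero(m); print(len(u),L[m].mean(0) if len(u) else '')
for a_ in (1.3,1.4,1.5,1.57): print(a_,proj(p,np.r_[O+RP@np.array([-.114-.07*np.cos(a_),.05+.07*np.sin(a_)]),.071]))
if len(u): print(u.mean(),v.mean(),v.min())
s=sensors.get_obs(); print(s['tcp_rot'],s['q'])
go(-.157,-.109,.33,90); go(-.157,-.109,.33,180)
```

```text
0 
1.3 [273.78509297 222.37776193]
1.4 [275.96457509 221.67101604]
1.5 [278.22757296 221.12693244]
1.57 [279.85023008 220.84526749]
[179.01686535  -1.52039688  96.74693258] [ 3.82623814 -3.07849859  1.35653729 93.53029928  1.5683079  87.10473416]
shift mm [-220.    -2.1  -92.5] twist 0.025 press now [-158.9  113.4] z 0.2435
shift mm [-220.    -2.1  -92.5] twist -1.546 press now [-158.9  113.4] z 0.2435
```

Run:
```python
from h import *
for n in('side','top'):
    im=np.load('pics/%s3.npz'%n)['im'].astype(int); p=P(n)
    g=im.mean(2); c=proj(p,np.r_[O+RP@np.array([-.114,.12]),.054]).round().astype(int); print(n,c)
    print(g[c[1]-12:c[1]+10:1,c[0]-14:c[0]+14].astype(int))
```

```text
side [280 225]
[[136 141 143 140 139 141 141 140 139 138 140 138 139 142 139 140 139 139
  140 141 143 140 140 136 140 141 141 141]
 [134 139 141 139 139 139 142 140 138 140 138 141 142 141 142 142 140 140
  141 143 141 142 137 139 139 141 141 141]
 [130 140 140 139 141 142 140 140 140 140 139 140 141 143 144 143 142 141
  140 138 143 140 140 141 139 141 143 143]
 [126 139 138 138 141 140 141 140 139 139 142 141 139 141 140 141 140 139
  140 140 139 142 140 141 140 140 141 140]
 [116 135 139 140 139 140 141 141 141 140 139 142 142 143 142 140 141 142
  142 140 139 139 139 140 138 141 143 142]
 [110 136 140 143 142 143 142 140 142 140 140 142 141 141 141 140 140 142
  141 141 139 137 138 140 139 140 141 142]
 [ 99 128 139 142 142 142 139 139 141 143 141 137 115 102 113 129 138 140
  141 140 139 139 139 141 140 141 140 142]
 [106 120 136 141 141 141 141 141 140 138 136 104  78  71  73  96 115 136
  139 143 139 141 140 142 141 141 140 141]
 [103 111 134 141 139 141 139 140 141 137 110  84  79  78  74  81  87 106
  131 139 137 139 140 140 143 142 143 141]
 [103 107 132 141 140 139 140 13
[... 3378 characters left out ...]
146 146 145 145 146 143 145 143 145 142 145 146 143 143 145 144 141 142
  144 141 143 141 144 141  89  92 135 148]
 [141 144 142 142 145 142 141 143 144 143 143 143 140 141 141 139 140 141
  141 139 142 139 143 141  94  83 142 151]
 [140 143 141 142 143 140 142 141 140 140 141 140 141 139 138 139 142 139
  140 138 138 139 139 138  99  80 146 151]
 [139 141 140 140 139 137 138 139 139 140 138 138 139 138 138 137 137 138
  136 135 138 137 138 136 103  78 152 153]
 [138 137 139 136 138 136 137 137 136 136 137 136 135 137 135 135 136 136
  138 134 136 135 136 133 103  76 156 156]
 [136 136 136 136 136 135 136 136 135 134 136 134 133 136 134 132 134 133
  133 133 132 132 132 132 102  74 162 157]]
```

```bash
cat >> h.py <<'E'
def wknob():
    p=P('wrist'); im,D=camera('wrist'); K,k1,R,t=p
    X=cloud('wrist',D); L=(X[...,:2]-O)@RP; m=(im.mean(2)<60)&(X[...,2]>.05)&(X[...,2]<.085)&(L[...,0]>-.2)&(L[...,0]<-.08)&(L[...,1]>.03)&(L[...,1]<.15)
    print('knob px',m.sum(), L[m].mean(0), X[m][:,2].mean(), np.ptp(L[m],0)); return im
E
python3 -c "
from h import *
im=wknob();cv2.imwrite('pics/w3.png',im[:,:,::-1])"
```

```text
knob px 219 [-0.11743639  0.12322238] 0.06492996733004289 [0.01450733 0.01522408]
```

Run:
```python
from h import *
im,D=camera('wrist'); X=cloud('wrist',D); L=(X[...,:2]-O)@RP
m=(X[...,2]>.03)&(X[...,2]<.055)&(L[...,0]>-.15)&(L[...,0]<-.085)&(L[...,1]>.03)&(L[...,1]<.115)
for y in np.arange(.035,.115,.01):
    k=m&(abs(L[...,1]-y)<.005); print(round(y,3),k.sum(),L[k].mean(0).round(4) if k.any() else '',X[k][:,2].mean().round(3) if k.any() else '')
```

```text
0.035 1 [-0.1162  0.04  ] 0.044
0.045 131 [-0.117   0.0461] 0.044
0.055 214 [-0.1174  0.0552] 0.042
0.065 125 [-0.117   0.0637] 0.04
0.075 74 [-0.117  0.075] 0.042
0.085 82 [-0.1168  0.085 ] 0.042
0.095 77 [-0.117   0.0951] 0.042
0.105 77 [-0.1171  0.1045] 0.042
```

The lever lies exactly along +y (x constant at −117 mm over y 45–105), so the clamp is locked. Now I'll move above the press lever grip.

Call:
apply_moves([
  {"jaw": -1, "xyz": [-10, 0, -50], "twist": 0},
  {"jaw": -1, "xyz": [-65, -1, -92], "twist": 0},
  {"jaw": -1, "xyz": [-120, -1, -92], "twist": 0},
  {"jaw": -1, "xyz": [-175, -2, -92], "twist": 0},
  {"jaw": -1, "xyz": [-220, -2, -92], "twist": 0},
])

```text
time: 13.92
ee_pos: [0.5185, -0.1825, 0.3208]
tcp_rot: [179.7, -1.6, 96.7]
wrist_force: [0.8, 0.2, -0.2]
opening: -0.0001
grasp_force: 0.0
```

Call:
apply_moves([
  {"jaw": -1, "xyz": [0, 0, 0], "twist": 0.02},
  {"jaw": -1, "xyz": [0, 0, 0], "twist": 0.02},
])

```text
time: 14.18
ee_pos: [0.5187, -0.1802, 0.3214]
tcp_rot: [179.7, -1.6, 95.6]
wrist_force: [0.3, 0.7, 0.3]
opening: 0.0002
grasp_force: 0.0
```

```bash
cat >> h.py <<'E'
def lev(angs):
    s=sensors.get_obs(); R=Ro.from_euler('xyz',s['tcp_rot'],degrees=True).as_matrix()
    l=RP.T@(s['ee_pos'][:2]-O); print('press',l.round(4),s['ee_pos'][2].round(4),s['tcp_rot'].round(1),s['wrist_force'].round(1))
    for a in angs:
        b=.4-a; d=np.r_[O+RP@np.array([-.17*np.cos(b),-.109]),.195+.17*np.sin(b)+.011+.017]-s['ee_pos']
        print(a,np.round(1e3*R.T@d,1))
E
python3 -c "
from h import *
lev([0,.1,.2,.3,.4,.5])"
```

```text
press [-0.1575 -0.1084] 0.3214 [179.7  -1.6  95.6] [0.3 0.7 0.3]
0 [-1.5  0.8 32.2]
0.1 [-2.  -5.1 48.1]
0.2 [-2.4 -9.4 64.5]
0.3 [ -2.9 -12.   81.3]
0.4 [ -3.3 -13.   98.3]
0.5 [ -3.8 -12.2 115.2]
```

Call:
apply_moves([
  {"jaw": -1, "xyz": [-1.5, 1, 15], "twist": 0},
  {"jaw": -1, "xyz": [-1.5, 1, 27], "twist": 0},
  {"jaw": -1, "xyz": [-1.5, 0, 33], "twist": 0},
  {"jaw": -1, "xyz": [-1.5, -2, 39], "twist": 0},
  {"jaw": -1, "xyz": [-2, -4, 46], "twist": 0},
])

```text
time: 14.8
ee_pos: [0.5149, -0.1809, 0.2777]
tcp_rot: [179.6, -1.6, 95.6]
wrist_force: [-5.1, 2.1, 8.5]
opening: 0.0001
grasp_force: 4.3
```

```bash
python3 -c "
from h import *
lev([.1,.2,.3,.4,.5])"
```

```text
press [-0.1614 -0.1088] 0.2777 [179.6  -1.6  95.6] [-5.1  2.1  8.5]
0.1 [-0.4 -1.1  4.4]
0.2 [-0.8 -5.4 20.9]
0.3 [-1.2 -8.1 37.6]
0.4 [-1.7 -9.  54.6]
0.5 [-2.1 -8.3 71.6]
```

Call:
apply_moves([
  {"jaw": -1, "xyz": [0, -1, 7], "twist": 0},
  {"jaw": -1, "xyz": [0, -3, 14], "twist": 0},
  {"jaw": -1, "xyz": [-1, -5, 21], "twist": 0},
  {"jaw": -1, "xyz": [-1, -6, 28], "twist": 0},
  {"jaw": -1, "xyz": [-1, -7, 35], "twist": 0},
])

```text
time: 15.42
ee_pos: [0.5082, -0.1822, 0.2426]
tcp_rot: [179.6, -1.5, 95.6]
wrist_force: [-3.9, -0.2, 8.0]
opening: -0.0
grasp_force: 4.1
```

```bash
python3 -c "
from h import *
lev([.3,.4,.5,.6,.7])"
```

```text
press [-0.1681 -0.1094] 0.2426 [179.6  -1.5  95.6] [-3.9 -0.2  8. ]
0.3 [ 0.3 -1.1  2.6]
0.4 [-0.1 -2.  19.6]
0.5 [-0.6 -1.3 36.6]
0.6 [-1.   1.1 53.4]
0.7 [-1.5  5.2 69.9]
```

Call:
apply_moves([
  {"jaw": -1, "xyz": [0, -1, 7], "twist": 0},
  {"jaw": -1, "xyz": [0, -2, 14], "twist": 0},
  {"jaw": -1, "xyz": [0, -2, 21], "twist": 0},
  {"jaw": -1, "xyz": [0, -1, 28], "twist": 0},
  {"jaw": -1, "xyz": [-1, -1, 35], "twist": 0},
])

```text
time: 16.05
ee_pos: [0.5076, -0.1819, 0.2075]
tcp_rot: [179.6, -1.6, 95.6]
wrist_force: [-3.9, 4.4, 8.7]
opening: 0.0001
grasp_force: 4.3
```

```bash
python3 -c "
from h import *
lev([.5,.6,.7,.8,.9,1.])"
```

```text
press [-0.1687 -0.1091] 0.2075 [179.6  -1.6  95.6] [-3.9  4.4  8.7]
0.5 [ 0.  -0.4  1.5]
0.6 [-0.4  2.  18.3]
0.7 [-0.9  6.1 34.8]
0.8 [-1.4 11.8 50.8]
0.9 [-1.8 19.1 66.2]
1.0 [-2.3 27.8 80.7]
```

Call:
apply_moves([
  {"jaw": -1, "xyz": [0, 0, 7], "twist": 0},
  {"jaw": -1, "xyz": [0, 1, 14], "twist": 0},
  {"jaw": -1, "xyz": [0, 2, 21], "twist": 0},
  {"jaw": -1, "xyz": [0, 4, 28], "twist": 0},
  {"jaw": -1, "xyz": [-1, 6, 35], "twist": 0},
])

```text
time: 16.68
ee_pos: [0.5137, -0.1815, 0.1732]
tcp_rot: [179.6, -1.5, 95.6]
wrist_force: [-7.2, 3.3, 13.4]
opening: 0.0002
grasp_force: 7.0
```

```bash
python3 -c "
from h import *
lev([.7,.8,.9,1.])"
```

```text
press [-0.1626 -0.1092] 0.1732 [179.6  -1.5  95.6] [-7.2  3.3 13.4]
0.7 [0.2 0.2 0.5]
0.8 [-0.2  5.9 16.5]
0.9 [-0.7 13.2 31.8]
1.0 [-1.1 22.  46.3]
```

Call:
apply_moves([
  {"jaw": -1, "xyz": [0, 2, 7], "twist": 0},
  {"jaw": -1, "xyz": [0, 5, 14], "twist": 0},
  {"jaw": -1, "xyz": [0, 8, 21], "twist": 0},
  {"jaw": -1, "xyz": [0, 11, 28], "twist": 0},
  {"jaw": -1, "xyz": [-1, 14, 34], "twist": 0},
])

```text
time: 17.3
ee_pos: [0.5278, -0.1802, 0.1393]
tcp_rot: [179.6, -1.5, 95.6]
wrist_force: [-8.6, 4.2, 13.8]
opening: -0.0002
grasp_force: 7.3
```

```bash
python3 -c "
from h import *
lev([.9,.95,1.])"
```

```text
press [-0.1484 -0.1093] 0.1393 [179.6  -1.5  95.6] [-8.6  4.2 13.8]
0.9 [ 0.4 -0.8 -2.2]
0.95 [0.1 3.4 5.2]
1.0 [-0.1  8.  12.3]
```

Call:
apply_moves([
  {"jaw": -1, "xyz": [0, 3, 4], "twist": 0},
  {"jaw": -1, "xyz": [0, 5, 8], "twist": 0},
  {"jaw": -1, "xyz": [0, 8, 12], "twist": 0},
  {"jaw": -1, "xyz": [0, 8, 14], "twist": 0},
  {"jaw": -1, "xyz": [0, 8, 15], "twist": 0},
])

```text
time: 17.92
ee_pos: [0.5365, -0.1795, 0.1265]
tcp_rot: [179.4, -1.4, 95.6]
wrist_force: [-10.9, 0.8, 29.0]
opening: 0.0
grasp_force: 14.7
```

Call:
apply_moves([
  {"jaw": -1, "xyz": [0, 0, 1], "twist": 0},
  {"jaw": -1, "xyz": [0, 0, 1], "twist": 0},
])

```text
time: 18.18
ee_pos: [0.5366, -0.1795, 0.1264]
tcp_rot: [179.4, -1.4, 95.6]
wrist_force: [-12.6, 1.1, 30.8]
opening: 0.0002
grasp_force: 15.5
```

```bash
python3 -c "
from h import *
lev([.95,1.])"
```

```text
press [-0.1396 -0.1094] 0.1264 [179.4  -1.4  95.6] [-12.6   1.1  30.8]
0.95 [ 0.6 -5.2 -7.7]
1.0 [ 0.4 -0.7 -0.6]
```

It's at the bottom stop (z matches to 0.6 mm and the force jumped to 31 N). Now I'll ease it up slowly.

```bash
python3 -c "
from h import *
lev(np.round(np.arange(1,-.06,-.05),2))"
```

```text
press [-0.1396 -0.1094] 0.1264 [179.4  -1.4  95.6] [-12.6   1.1  30.8]
1.0 [ 0.4 -0.7 -0.6]
0.95 [ 0.6 -5.2 -7.7]
0.9 [  0.8  -9.4 -15.1]
0.85 [  1.  -13.2 -22.7]
0.8 [  1.2 -16.6 -30.5]
0.75 [  1.4 -19.7 -38.5]
0.7 [  1.6 -22.3 -46.5]
0.65 [  1.9 -24.5 -54.7]
0.6 [  2.1 -26.3 -63. ]
0.55 [  2.3 -27.7 -71.4]
0.5 [  2.5 -28.7 -79.9]
0.45 [  2.7 -29.2 -88.3]
0.4 [  2.9 -29.3 -96.8]
0.35 [   3.1  -29.  -105.3]
0.3 [   3.3  -28.3 -113.8]
0.25 [   3.5  -27.2 -122.2]
0.2 [   3.7  -25.6 -130.6]
0.15 [   3.9  -23.6 -138.8]
0.1 [   4.1  -21.2 -147. ]
0.05 [   4.3  -18.4 -155. ]
-0.0 [   4.5  -15.2 -162.9]
-0.05 [   4.6  -11.6 -170.6]
```

Call:
apply_moves([
  {"jaw": -1, "xyz": [0, -2, -4], "twist": 0},
  {"jaw": -1, "xyz": [0, -5, -8], "twist": 0},
  {"jaw": -1, "xyz": [0, -7, -11], "twist": 0},
  {"jaw": -1, "xyz": [1, -9, -15], "twist": 0},
  {"jaw": -1, "xyz": [1, -11, -19], "twist": 0},
])

```text
time: 18.8
ee_pos: [0.5271, -0.1803, 0.1438]
tcp_rot: [179.2, -1.4, 95.6]
wrist_force: [3.7, -1.6, 14.1]
opening: 0.0002
grasp_force: 6.9
```

Call:
apply_moves([
  {"jaw": -1, "xyz": [0, -2, -4], "twist": 0},
  {"jaw": -1, "xyz": [0, -4, -8], "twist": 0},
  {"jaw": -1, "xyz": [0, -5, -12], "twist": 0},
  {"jaw": -1, "xyz": [0, -7, -16], "twist": 0},
  {"jaw": -1, "xyz": [1, -9, -20], "twist": 0},
])

```text
time: 19.42
ee_pos: [0.5188, -0.1808, 0.1639]
tcp_rot: [179.1, -1.4, 95.6]
wrist_force: [7.5, -2.0, 12.6]
opening: 0.0001
grasp_force: 6.2
```

```bash
python3 -c "
from h import *
lev([.8,.75,.7,.65,.6,.5])"
```

```text
press [-0.1575 -0.109 ] 0.1639 [179.1  -1.4  95.6] [ 7.5 -2.  12.6]
0.8 [-0.1  0.8  7.1]
0.75 [ 0.1 -2.2 -0.8]
0.7 [ 0.3 -4.8 -8.9]
0.65 [  0.5  -7.  -17.1]
0.6 [  0.7  -8.8 -25.4]
0.5 [  1.1 -11.  -42.3]
```

Contact is held throughout. I'll continue easing.

Call:
apply_moves([
  {"jaw": -1, "xyz": [0, -2, -4], "twist": 0},
  {"jaw": -1, "xyz": [0, -4, -8], "twist": 0},
  {"jaw": -1, "xyz": [0, -6, -12], "twist": 0},
  {"jaw": -1, "xyz": [0, -7, -16], "twist": 0},
  {"jaw": -1, "xyz": [1, -8, -20], "twist": 0},
])

```text
time: 20.05
ee_pos: [0.5098, -0.1811, 0.1832]
tcp_rot: [179.3, -1.4, 95.6]
wrist_force: [4.9, -2.6, 9.8]
opening: 0.0001
grasp_force: 5.0
```

Call:
apply_moves([
  {"jaw": -1, "xyz": [0, -1, -4], "twist": 0},
  {"jaw": -1, "xyz": [0, -2, -8], "twist": 0},
  {"jaw": -1, "xyz": [0, -2, -12], "twist": 0},
  {"jaw": -1, "xyz": [0, -3, -16], "twist": 0},
  {"jaw": -1, "xyz": [0, -3, -20], "twist": 0},
])

```text
time: 20.68
ee_pos: [0.5061, -0.1813, 0.2026]
tcp_rot: [179.3, -1.5, 95.6]
wrist_force: [3.6, 0.7, 9.1]
opening: 0.0002
grasp_force: 4.3
```

```bash
python3 -c "
from h import *
lev([.6,.5,.45,.4,.35,.3,.25])"
```

```text
press [-0.1702 -0.1084] 0.2026 [179.3  -1.5  95.6] [3.6 0.7 9.1]
0.6 [-1.   3.4 13.4]
0.5 [-0.5  1.  -3.4]
0.45 [ -0.3   0.5 -11.9]
0.4 [ -0.1   0.4 -20.4]
0.35 [  0.1   0.7 -28.9]
0.3 [  0.3   1.4 -37.4]
0.25 [  0.6   2.6 -45.8]
```

Call:
apply_moves([
  {"jaw": -1, "xyz": [0, 0, -4], "twist": 0},
  {"jaw": -1, "xyz": [0, 0, -8], "twist": 0},
  {"jaw": -1, "xyz": [0, 0, -12], "twist": 0},
  {"jaw": -1, "xyz": [0, 0, -16], "twist": 0},
  {"jaw": -1, "xyz": [0, 0, -20], "twist": 0},
])

```text
time: 21.3
ee_pos: [0.5059, -0.1816, 0.2223]
tcp_rot: [179.4, -1.5, 95.7]
wrist_force: [3.4, 2.4, 7.5]
opening: -0.0001
grasp_force: 3.6
```

Call:
apply_moves([
  {"jaw": -1, "xyz": [0, 0, -4], "twist": 0},
  {"jaw": -1, "xyz": [0, 1, -8], "twist": 0},
  {"jaw": -1, "xyz": [0, 1, -12], "twist": 0},
  {"jaw": -1, "xyz": [0, 1, -16], "twist": 0},
  {"jaw": -1, "xyz": [0, 2, -20], "twist": 0},
])

```text
time: 21.92
ee_pos: [0.5074, -0.1819, 0.2421]
tcp_rot: [179.4, -1.5, 95.6]
wrist_force: [1.0, 2.3, 6.6]
opening: -0.0002
grasp_force: 3.4
```

```bash
python3 -c "
from h import *
lev([.3,.25,.2,.15,.1,.05,0])"
```

```text
press [-0.1689 -0.1091] 0.2421 [179.4  -1.5  95.6] [1.  2.3 6.6]
0.3 [ 0.1 -0.2  2.1]
0.25 [ 0.3  0.9 -6.3]
0.2 [  0.5   2.5 -14.7]
0.15 [  0.7   4.5 -22.9]
0.1 [  0.9   6.8 -31.1]
0.05 [  1.1   9.6 -39.1]
0 [  1.3  12.8 -47. ]
```

Call:
apply_moves([
  {"jaw": -1, "xyz": [0, 1, -4], "twist": 0},
  {"jaw": -1, "xyz": [0, 1, -8], "twist": 0},
  {"jaw": -1, "xyz": [0, 2, -12], "twist": 0},
  {"jaw": -1, "xyz": [0, 3, -16], "twist": 0},
  {"jaw": -1, "xyz": [0, 4, -20], "twist": 0},
])

```text
time: 22.55
ee_pos: [0.5114, -0.182, 0.2619]
tcp_rot: [179.4, -1.5, 95.6]
wrist_force: [2.8, 2.4, 5.4]
opening: -0.0002
grasp_force: 2.8
```

Call:
apply_moves([
  {"jaw": -1, "xyz": [0, 1, -4], "twist": 0},
  {"jaw": -1, "xyz": [0, 2, -8], "twist": 0},
  {"jaw": -1, "xyz": [0, 3, -12], "twist": 0},
  {"jaw": -1, "xyz": [0, 5, -16], "twist": 0},
  {"jaw": -1, "xyz": [0, 6, -20], "twist": 0},
])

```text
time: 23.18
ee_pos: [0.5171, -0.1821, 0.2818]
tcp_rot: [179.5, -1.5, 95.6]
wrist_force: [2.6, 1.6, 4.9]
opening: -0.0002
grasp_force: 2.4
```

Call:
apply_moves([
  {"jaw": -1, "xyz": [0, 1, -3], "twist": 0},
  {"jaw": -1, "xyz": [0, 2, -6], "twist": 0},
  {"jaw": -1, "xyz": [0, 3, -9], "twist": 0},
  {"jaw": -1, "xyz": [0, 3, -12], "twist": 0},
  {"jaw": -1, "xyz": [0, 3, -15], "twist": 0},
])

```text
time: 23.8
ee_pos: [0.5192, -0.1828, 0.2951]
tcp_rot: [179.7, -1.6, 95.6]
wrist_force: [0.5, 0.4, 0.0]
opening: 0.0
grasp_force: 0.0
```

Call:
apply_moves([
  {"jaw": -1, "xyz": [0, 0, -20], "twist": 0},
  {"jaw": -1, "xyz": [0, 0, -50], "twist": 0},
  {"jaw": -1, "xyz": [0, -30, -70], "twist": 0},
  {"jaw": -1, "xyz": [0, -60, -70], "twist": 0},
  {"jaw": -1, "xyz": [0, -60, -70], "twist": 0},
])

```text
time: 24.42
ee_pos: [0.4582, -0.1908, 0.366]
tcp_rot: [179.6, -1.5, 95.5]
wrist_force: [0.2, 0.5, -0.3]
opening: -0.0002
grasp_force: 0.0
```

Run:
```python
from h import *
go(-.15,.0,.18,0)
for n in('top','side'):
    im,D=camera(n); np.savez('pics/%s4.npz'%n,im=im,D=D); X=cloud(n,D); L=(X[...,:2]-O)@RP
    h=cv2.cvtColor(im,cv2.COLOR_RGB2HSV)
    m=(h[...,1]>100)&(L[...,0]>-.058)&(L[...,0]<-.038)&(abs(L[...,1])<.02)&(X[...,2]>.06); print(n,'arm top z',np.median(X[m][:,2]) if m.any() else None,m.sum(),L[m].mean(0) if m.any() else '')
    m=(im.mean(2)<90)&(h[...,1]>60)&(X[...,2]>.15)&(L[...,0]<-.12)&(L[...,0]>-.19)&(L[...,1]<-.06)&(L[...,1]>-.16); print('grip',m.sum(),L[m].mean(0) if m.any() else '',X[m][:,2].mean() if m.any() else '')
a=np.load('pics/side4.npz');cv2.imwrite('pics/s4.png',cv2.resize(a['im'][165:325,230:410,::-1],(675,600),interpolation=cv2.INTER_CUBIC))
```

```text
shift mm [108.1  67.7 189.5] twist 1.575 press now [-218.7 -113.4] z 0.366
top arm top z 0.07988874967331291 57 [-0.04804677  0.00238333]
grip 423 [-0.16877207 -0.09447599] 0.600552120140956
side arm top z 0.07825616958223139 72 [-0.04804565 -0.0035017 ]
grip 449 [-0.16910163 -0.12856646] 0.4636920773818106
```

View pics/s4.png

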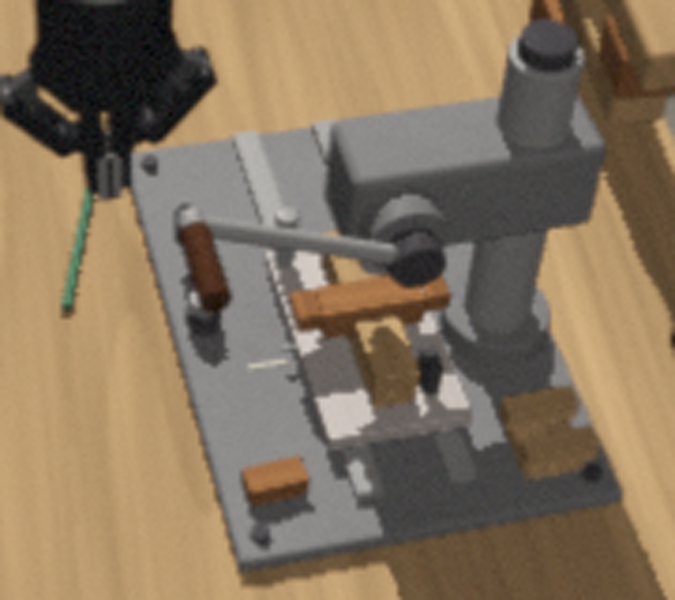

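The cross-arm top is at 80 mm, so it's home. The lever is back at its rest pixels (205,265), the carriage is still at the mark, the bystanders haven't moved and the gripper is clear. Handing in.

```bash
python3 -c "
from workcell import bot
print(bot.job_done())"
```

```text
the job is handed in; nothing more can be done
None
```

The job is handed in (verdict not shown): the pointer measured about 0.5 mm from the mark, the clamp is fully locked, the cross-arm is pressed home (top at 80 mm), and the lever was eased back to rest, all in about 25 s.

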